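# Put the bread board away and hold the bread-bin lid at its pointer

## Robot

A 6-joint arm with a two-finger parallel gripper is mounted at the origin on the work surface. World frame = base frame: x ahead of the robot, y to its left, z up, the work surface at z = 0. Lengths are in mm, angles in rad, forces in N, time in s.
With the tool pointing down it reaches from about 300 to 775 mm from the base axis. Payload 14.6 kg.
Tool frame: the origin (TCP) lies midway between the tips of the shut fingers; the grasp point (between the pads) lies behind it (manip.grip_depth is the z of the grasp point in the tool frame, in mm); z points along the fingers, y is the line along which they close (so a half turn about z gives the same grasp; the last joint's range is limited). The gripper opens to 94 mm and grips with 3 to 60 N. Pads are 16 mm wide; open, the fingers measure 119 mm over their backs; the gripper's body (75 mm by 177 mm) begins 78 mm behind the grasp point.
Start: joints at [1.049, 0.3, 1.521, -0, 1.321, -0.067], TCP at [241.601, 494.083, 205.446] pointing down, gripper open.
Joint ranges: [-3.03, 3.03], [-0.79, 2.21], [0.23, 2.52], [-1.04, 4.18], [0, 3.07], [-2.55, 2.55]. Speed limits (rad/s): [2.22, 2.22, 2.57, 3.14, 3.14, 3.14].

## Interface

Orientations are given as [roll, pitch, yaw] about the fixed x, y, z axes, in that order (R = Rz(yaw) Ry(pitch) Rx(roll)).
In Python, from cell import manip, eyes, status gives the robot as it stands (manip), with the cameras (eyes) and the readings (status).
- The arm moves only by the shell command python3 nudge.py FILE [OPENING] [FORCE], which reads ROWS from the file FILE. ROWS is 1 to 5 rows, one to a line, with the numbers parted by spaces; each row has 6 numbers: dx, dy, dz in mm, then a rotation vector rx, ry, rz in rad; each row is the pose to reach, as a shift and turn from the pose commanded when the command began, along the tool's axes at that moment; what a row does not reach only later rows make up. A row lasts 1/10 s, in which the tool goes at most 50 mm and 0.15 rad, less where a joint would pass 70% of its speed; a pose out of reach is approached as far as the arm can. OPENING is the finger opening in mm, set as the command begins (- or left out keeps the last). The fingers move at their own pace and stop on an object; FORCE is the grip in N (left out, the last holds). Time passes only in rows, so rows that do not move let the fingers close. It prints the time, the measured TCP pose, the force, the opening and the grip force at its end. Input that does not fit is refused with a message, and nothing moves.
- status.read_state(): the state, without advancing time (a new reading comes with each control period).
- eyes.camera(name): name is "side" or "top" or "wrist"; returns (picture, depth): 420x560x3 uint8, red, green, blue; 420x560 float32, mm along the optical axis (not along the pixel's ray), 0 where there is no reading.
- eyes.camera_info(name): a dict with "K" (3x3 intrinsics, pixels), "rvec" (rotation vector, rad) and "tvec" (3), from world to camera coordinates, as OpenCV has them; the wrist camera has in their place "mount" (4x4, takes a point from camera to tool coordinates, whose origin is the TCP and whose axes are the flange's). Camera axes: x right, y down, z forward; pixel columns grow to the right and rows downward; lengths in mm; the calibration is good to about 2 mm. The wrist camera is an equidistant fisheye: a pixel r from the principal point sees the ray r / f radians off the axis. A picture is of the moment at which its call begins: read the wrist's pose just before it. camera_info takes no time and is no camera call.
- manip.sign_off(): hands the job in; it is judged then, once.
The state is a dict: "clock": time; "joints": joint angles; "qd": joint speeds; "effort": joint torques, N m; "eef_pos": TCP position; "eef_rot": TCP orientation; "wrist_force": force on the tool from outside, world axes, zero at the start; "moment": the same for the moment, N m; "finger_gap": finger opening in mm; "finger_force": force on a finger pad.
Only numpy, scipy, OpenCV 4.12 (cv2) and the standard library are available. Lean on these libraries where they do the work, as an engineer would, in place of code of your own. Each camera call takes 0.05 s, during which the arm holds its last target. There are 200 camera calls.

## Task

The bread is being put away: first slide the paddle-handled bread board from the plate rack down into the narrow sleeve on the side of the bread bin, fully home, and let go of it. Then take the bin's lid by its grip, swing it up until it lines up with the black pointer arm at the bin's other end (never well past it), and finish while still holding it there, steady, so that the bread can go in. Leave the pointer, the small board and everything else on the counter as they are.

Things in the scene. Friction and masses are not known exactly. Their poses are not given: they have to be found in the camera images.
- board: Wooden bread board on edge in the rack, the larger one and the only one with a handle: blade 140 wide, 125 high, 12 mm thick; on its middle a handle 50 wide, 12 thick, its top 170 mm above the origin. Loose, 0.15 to 0.31 kg. Origin: middle of lower edge; x along width, y through thickness, z up. Stands 10 mm above the counter between pegs 55 mm high; the rack's other groove is 90 mm beside it.
- slot (a point): Centre of the floor, 6 mm above the counter, of the steel sleeve on the bin's right side. Slot: 150 mm long (x), 15 mm wide (y), open on top, straight up to 96 mm above the counter, then flared to about 30 mm wide at 106 mm. The board goes in upright, handle up, either way round, and rests on this floor, handle top at 176 mm. Bin side 18 mm from the slot (+y); lid top 130 mm above the counter.
- hinge (a point): Midpoint of the lid's hinge axis, at the bin's far rim, 125 mm above the counter. Its y is the hinge axis, its x points straight away from the bin's front; it does not turn with the lid. The bin is 200 deep, 300 wide, and cannot move.
- lid (a joint): Opening angle of the bin's lid, rad: 0 lying shut (level), growing as its front edge (the robot's side) swings up and back about the far hinge, up to 1.6. It moves freely and falls shut if let go.
- lid_panel: The dark wooden lid, 205 deep, 300 wide, 10 mm thick, about 0.45 kg, with its grip. Origin at the middle of the hinge axis; x away from its front edge, z out of its upper face (x, y, z as hinge when shut).
- lid_grip (a point): Where to pinch the lid's grip: an upright wooden fin on its upper face, 12 mm thick (y), 50 long (x), 45 high, at the middle of the front edge. The point is 27 mm above the lid's face, 18 below the fin's top; shut, it lies 170 mm in front of the hinge axis and 32 mm above it. The fin can turn between pads pinching it along y, so the gripper may keep pointing down as the lid swings.
- lid_edge (a point): Point in the lid's thickness at its front edge, 200 mm from the hinge axis; turns with the lid (axes as lid_panel).
- mark (a joint): Angle of the black pointer arm, rad, on the same scale as lid: the lid lines up with the pointer when lid equals this value (between 0.6 and 1.05). It is stiff and stays put.
- mark_tip (a point): Black block, 22 mm, at the tip of the pointer arm, 160 mm from the hinge axis. The arm turns about the lid's hinge axis, 22 mm outside the lid's left end, along a steel wire quadrant of 140 mm radius. Its x runs along the arm towards the hinge, its z up, square to the arm.
- small_board: Small rectangular wooden board without a handle, 110 x 95 x 12 mm, standing in the other groove of the rack; not needed. Origin: middle of its lower edge.
- mug: White mug, 80 mm across, 90 mm high, on the counter in front of the bin; not needed. Origin: centre of underside.
- spice_jar: Small glass jar, 44 mm across, 75 mm high, in front between rack and bin; not needed. Origin: centre of underside.
- pepper_mill: Dark turned pepper mill, 54 mm across, 138 mm high, behind the gap of rack and bin; not needed. Origin: centre of underside.
- bowl: White bowl, 120 mm across, 50 mm high, behind the rack; not needed. Origin: centre of underside.
- can: Food can, 74 mm across, 105 mm high, left of the bin at the back; not needed. Origin: centre of underside.
- salt: White salt shaker, 40 mm across, 70 mm high, left at the front; not needed. Origin: centre of underside.
- spoon: Wooden spoon, 240 mm long, lying left of the bin; not needed. Origin: at its middle, on the counter.

How it is judged (in metres and radians):
On the way, in this order (a step that is already met when the one before it is completed fails the run):
1. the bread board stands fully home in the sleeve, let go, with the lid still shut (z of board in the frame of slot below 0.006 m and horizontal distance between board and slot below 0.01 m and angle between board's own z axis and vertical below 0.06 rad and angle between the y axis of board and the y axis of slot, either way round below 0.1 rad and contact force between board and the fingers below 0.2 N and value of joint lid below 0.15 rad), for 0.2 s.
2. the lid is swung up in line with the pointer and held by the gripper (angle between the x axis of lid_edge and the x axis of mark_tip, either way round below 0.09 rad and contact force between lid_panel and the fingers above 1 N), for 0.2 s.
At the end, for the whole second after the job is handed in: The board stands in the sleeve, its lower edge within 6 mm of the sleeve's floor and 10 mm of its centre, upright and touched neither by the gripper nor by the lid; the lid is within 0.09 rad of the pointer's angle, still (below 0.05 rad/s), and held by the fingers with more than 1 N (all of step 2 and z of board in the frame of slot below 0.006 m and horizontal distance between board and slot below 0.01 m and angle between board's own z axis and vertical below 0.06 rad and angle between the y axis of board and the y axis of slot, either way round below 0.1 rad and contact force between board and the fingers below 0.2 N and contact force between board and lid_panel below 0.2 N and linear speed of board below 0.02 m/s and velocity of joint lid between -0.05 and 0.05 rad/s); the arm keeps its last pose, push and grip.
It fails at once if the lid is swung well past the pointer (front edge more than 45 mm beyond it) (z of lid_edge in the frame of mark_tip above 0.045 m).
It fails at once if the pointer is shifted by more than 12 mm (distance of mark_tip from where it was at the start of the episode above 0.012 m).
It fails at once if something else on the counter or in the rack is moved by more than 30 mm (distance of any of mug, spice_jar, pepper_mill, bowl, can, salt, spoon, small_board from where it was at the start of the episode above 0.03 m).
It also fails if it takes over 61 s, if anything falls off the work surface, if the arm or the gripper's body presses on something with over 40 N, if the wrist force passes 120 N, or if a joint passes its speed limit or range.

## Working session

There is one attempt and no reset: what is moved stays moved. The work goes in short steps, Python scripts to look and compute and a shell command to move; the robot and the scene stay as the last step left them, time stands still between calls to the robot, and variables do not carry over. Pictures are saved under pics/ and viewed, at most 10 in all, crops included, and the job is handed in when it is done.

```bash
ls; mkdir -p pics; python3 - <<'E'
from cell import manip, eyes, status
import cv2,numpy as np
print(manip.grip_depth, status.read_state())
for n in("top","side"):
    p,d=eyes.camera(n); cv2.imwrite(f"pics/{n}0.png",p[:,:,::-1]); np.savez(f"{n}0.npz",p=p,d=d); print(n,eyes.camera_info(n),(d>0).mean())
print(eyes.camera_info("wrist"))
E
```

```text
cell.py
nudge.py
pics
-18.8 {'clock': 0.0, 'joints': array([ 1.04939889e+00,  3.00475222e-01,  1.52157783e+00, -4.50153516e-05,
        1.32066116e+00, -6.66047132e-02]), 'qd': array([-0.00030697, -0.00126627, -0.0017206 ,  0.00148095,  0.00145987,
        0.000927  ]), 'effort': array([ 2.21804738e-03, -5.31833053e+01, -3.52735269e+01,  7.09044258e-02,
        2.46021291e-02,  5.70884566e-06]), 'eef_pos': array([241.49157137, 493.86687931, 204.88543243]), 'eef_rot': array([-3.14047067e+00, -3.11412101e-05,  2.68681108e+00]), 'wrist_force': array([-0.14590981,  0.69468711, -0.13637096]), 'moment': array([-0.06214027, -0.01954896, -0.03322031]), 'finger_force': 0.0, 'finger_gap': 94.14254127975728}
top {'K': array([[510.08659596,   0.        , 279.21819296],
       [  0.        , 510.08659596, 207.65552415],
       [  0.        ,   0.        ,   1.        ]]), 'rvec': array([ 2.22370086, -2.16305231,  0.0657048 ]), 'tvec': array([  54.51911518,  538.49214219, 1556.33825779])} 0.9958545918367347
side {'K': array([[417.37821672,   0.        , 276.97014724],
       [  0.        , 417.37821672, 208.17325531],
       [  0.        ,   0.        ,   1.        ]]), 'rvec': array([ 2.04596141, -0.83919456,  0.42867338]), 'tvec': array([-335.59127884,  347.90311962,  825.29518615])} 0.9958333333333333
{'K': array([[325.1922621 ,   0.        , 274.87731935],
       [  0.        , 325.1922621 , 206.31400576],
       [  0.        ,   0.        ,   1.        ]]), 'mount': array([[ 1.30728072e-04, -9.64881669e-01, -2.62684883e-01,
         7.60741734e+01],
       [ 9.99999769e-01, -4.92195811e-05,  6.78452112e-04,
         8.61154648e-01],
       [-6.67555246e-04, -2.62684911e-01,  9.64881439e-01,
        -1.79723692e+02],
       [ 0.00000000e+00,  0.00000000e+00,  0.00000000e+00,
         1.00000000e+00]])}
```

View pics/top0.png

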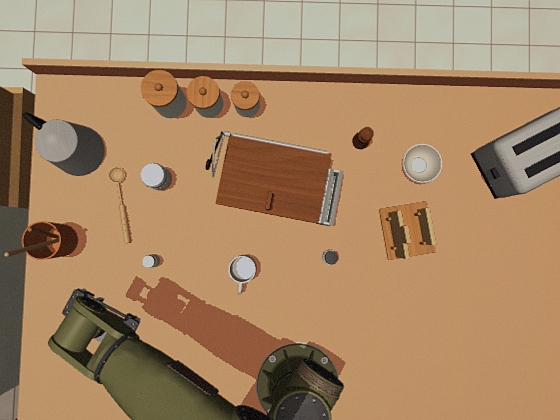

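View pics/side0.png

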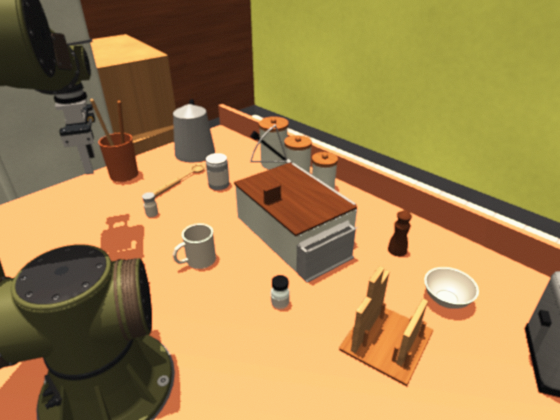

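The top view shows the rack at about (407,232): the handled board is the left one at (400,233) and the small board is at (428,226). The sleeve is at (331,197), the lid at (275,178) with its fin at (268,200), and the pointer with its wire quadrant is at (213,155). The side view confirms the layout; its pointer is a black arm at about (268,145).

```bash
cat > h.py <<'E'
import numpy as np,cv2
from scipy.spatial.transform import Rotation as Ro
from cell import manip, eyes, status
def ext(n,st=None):
    i=eyes.camera_info(n)
    if n=="wrist":
        st=st or status.read_state(); R=Ro.from_euler("xyz",st["eef_rot"]).as_matrix(); M=i["mount"]
        return i["K"],R@M[:3,:3],R@M[:3,3]+st["eef_pos"]
    R=cv2.Rodrigues(i["rvec"])[0]; return i["K"],R.T,-R.T@i["tvec"]
def dirs(n,uv,K):
    x=(np.asarray(uv,float)-K[:2,2])/K[0,0]
    if n=="wrist":
        r=np.linalg.norm(x,axis=-1,keepdims=True); x=x*np.tan(r)/np.maximum(r,1e-9)
    return np.concatenate([x,np.ones_like(x[...,:1])],-1)
def pts(n,d,E):
    K,R,c=E; v,u=np.mgrid[:420,:560]; q=dirs(n,np.stack([u,v],-1),K)*d[...,None]
    return q@R.T+c
def ray(n,uv,z,E):
    K,R,c=E; q=dirs(n,uv,K)@R.T; return c+q*((z-c[2])/q[...,2])[...,None]
def proj(n,P,E):
    K,R,c=E; q=(np.asarray(P,float)-c)@R
    x=q[...,:2]/q[...,2:]
    if n=="wrist":
        r=np.linalg.norm(x,axis=-1,keepdims=True); x=x*np.arctan(r)/np.maximum(r,1e-9)
    return x*K[0,0]+K[:2,2]
E
python3 - <<'E'
from h import *
f=np.load("top0.npz");p,d=f["p"],f["d"];P=pts("top",d,ext("top"))
def rect(m,name):
    q=P[m]; r=cv2.minAreaRect(q[:,:2].astype(np.float32)); print(name,len(q),"c",np.round(r[0],1),"size",np.round(r[1],1),"ang",round(r[2],2),"z",np.round(np.percentile(q[:,2],[5,50,95]),1))
def box(u0,u1,v0,v1):
    b=np.zeros(d.shape,bool); b[v0:v1,u0:u1]=1; return b
z=P[...,2]
rect(box(375,440,195,265)&(z>160)&(z<200),"handle")
rect(box(375,413,195,265)&(z>120)&(z<150),"blade")
rect(box(413,440,195,265)&(z>90)&(z<125),"small")
rect(box(375,440,195,265)&(z>4)&(z<25),"rackbase")
rect(box(210,335,130,225)&(z>122)&(z<136),"lid")
rect(box(255,285,185,215)&(z>150)&(z<190),"fin")
rect(box(318,350,160,230)&(z>90)&(z<112),"sleeve rim")
dark=(p.max(2)<45)
m=box(195,225,125,185)&dark
rect(m,"pointer"); 
for (v,u) in np.argwhere(m)[::6]: print(u,v,np.round(P[v,u]),p[v,u])
for n,b,lo in(("mug",box(225,262,250,295),20),("jar",box(320,342,245,270),20),("mill",box(350,378,122,155),20),("bowl",box(398,446,140,188),10)):rect(b&(z>lo),n)
E
```

```text
handle 103 c [ 464.8 -284.1] size [49.9 12.9] ang 9.18 z [163.7 178.6 184.1]
blade 209 c [ 464.7 -284. ] size [139.3  13.7] ang 10.66 z [123.3 134.2 145. ]
small 207 c [ 491.3 -370.5] size [109.3  13.8] ang 10.88 z [ 91.7 103.1 108.5]
rackbase 1609 c [ 481.1 -328. ] size [213.7 201. ] ang 1.54 z [ 4.4  9.4 16.2]
lid 7339 c [619.7  99.7] size [324.2 211.2] ang 80.66 z [124.6 129.5 134.2]
fin 82 c [547.9  99.5] size [11.8 49.9] ang 81.13 z [165.9 174.  178.5]
sleeve rim 570 c [569.2 -80.3] size [ 44.  161.8] ang 80.84 z [ 92.4  99.9 107.3]
pointer 58 c [681.  250.3] size [ 10.8 124. ] ang 78.42 z [156.6 241.9 254.1]
221 132 [743. 243. 135.] [13  6  8]
219 138 [721. 245. 157.] [ 0  3 11]
217 143 [705. 249. 168.] [0 0 7]
216 147 [690. 249. 189.] [6 4 7]
210 159 [648. 257. 240.] [5 0 2]
208 161 [641. 260. 251.] [16 15 22]
210 162 [640. 256. 244.] [16  6  3]
206 165 [630. 265. 251.] [ 0  0 15]
208 166 [628. 261. 247.] [12 13 19]
207 168 [623. 263. 244.] [ 2  4 14]
mug 268 c [380.2 151.6] size [ 78.5 201.1] ang 53.74 z [25.9 79.3 94.9]
jar 181 c [392.1 -86. ] size [40.4 41. ] ang 30.97 z [39.5 73.1 79.8]
mill 311 c [615.2 -50.5] size [ 48.3 414.1] ang 47.29 z [ 26.5  96.3 134. ]
bowl 943 c [ 567.8 -199. ] size [117.8 582.2] ang 35.49 z [11.2 27.8 52.2]
```

```bash
cat >> h.py <<'E'
def goto(x,y,z,yaw):
    "print the tool-axis shift and turn from the measured pose to a down-pointing goal"
    s=status.read_state(); R=Ro.from_euler("xyz",s["eef_rot"]); G=Ro.from_euler("xyz",[np.pi,0,yaw])
    print("shift",np.round(R.inv().apply(np.array([x,y,z])-s["eef_pos"]),1),"turn",np.round((R.inv()*G).as_rotvec(),3),"t",round(s["clock"],2),"pos",np.round(s["eef_pos"],1),"gap",round(s["finger_gap"],1),"f",np.round(s["wrist_force"],1),round(s["finger_force"],1))
E
echo '-167 -176 -28 0 0 0.7
-167 -176 -28 0 0 0.7
-167 -176 -28 0 0 0.7
-167 -176 -28 0 0 0.7
-167 -176 -28 0 0 0.7' > mv.in && python3 nudge.py mv.in 94
python3 -c "from h import *; goto(460,-200,290,0.187)"
```

```text
clock: 0.6
eef_pos: [314.3, 260.6, 233.6]
eef_rot: [-3.142, 0.0, 1.981]
wrist_force: [0.7, -0.5, 0.2]
finger_gap: 94.0
finger_force: 0.0
shift [-480.5  -50.1  -56.4] turn [0.    0.    1.794] t 0.6 pos [314.3 260.6 233.6] gap 94.0 f [ 0.7 -0.5  0.2] 0.0
```

```bash
echo '-240 -25 -28 0 0 0.75
-240 -25 -28 0 0 0.75
-240 -25 -28 0 0 0.75
-240 -25 -28 0 0 0.75
-240 -25 -28 0 0 0.75' > mv.in && python3 nudge.py mv.in >/dev/null
python3 -c "from h import *; goto(460,-200,290,0.187)"
```

```text
shift [-193.5  144.5  -28.2] turn [ 0.    -0.     1.043] t 1.1 pos [388.5  30.7 261.8] gap 94.0 f [0.9 1.7 0.3] 0.0
```

```bash
echo '-193 144 -28 0 0 0.75
-193 144 -28 0 0 0.75
-193 144 -28 0 0 0.75
-193 144 -28 0 0 0.75
-193 144 -28 0 0 0.75' > mv.in && python3 nudge.py mv.in >/dev/null
echo '0 0 0 0 0 0.29
0 0 0 0 0 0.29
0 0 0 0 0 0.29
0 0 0 0 0 0.29' > mv.in && python3 nudge.py mv.in >/dev/null
python3 - <<'E'
from h import *
goto(460,-200,290,0.187)
s=status.read_state();p,d=eyes.camera("wrist");cv2.imwrite("pics/w1.png",p[:,:,::-1]);np.savez("w1.npz",p=p,d=d,s=s)
E=ext("wrist",s)
for n,q in(("handle",(464.7,-284,180)),("slot",(590,-78,106)),("small",(491,-370,105))): print(n,proj("wrist",q,E))
E
```

```text
shift [-1.8  3.3 -0.7] turn [-0.     0.     0.014] t 2.0 pos [ 461.1 -196.4  289.3] gap 94.1 f [-0.3 -0.2 -0.2] 0.0
handle [366.01754472 218.96618881]
slot [194.98048454  58.41320256]
small [418.82523207 193.36159097]
```

View pics/w1.png

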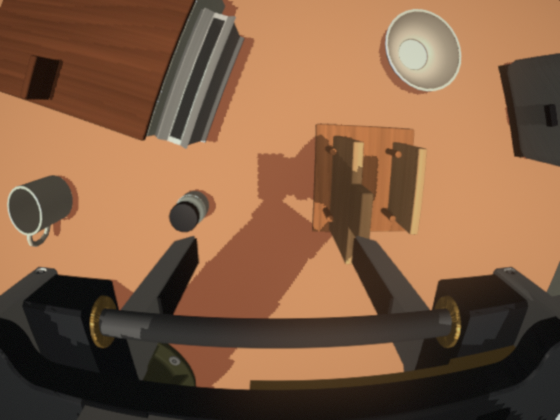

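The wrist view shows the handle's top edge at about (366,215), the sleeve mouth as a dark strip from (220,20) to (175,135), and the small board at (415,190). I'll measure from wrist depth and compare with the top view.

```bash
python3 - <<'E'
from h import *
f=np.load("w1.npz",allow_pickle=True);p,d=f["p"],f["d"];E=ext("wrist",f["s"].item());P=pts("wrist",d,E);z=P[...,2]
def rect(m,name,img=None):
    q=P[m]; r=cv2.minAreaRect(q[:,:2].astype(np.float32)); print(name,len(q),"c",np.round(r[0],1),"size",np.round(r[1],1),"ang",round(r[2],2),"z",np.round(np.percentile(q[:,2],[5,50,95]),1))
def B(u0,u1,v0,v1):
    b=np.zeros(d.shape,bool); b[v0:v1,u0:u1]=1; return b
Rk=B(300,385,120,265)
rect(Rk&(z>174)&(z<190),"handle top"); rect(Rk&(z>131)&(z<141),"blade top")
print(np.histogram(z[Rk&(z>120)],bins=range(120,192,4)))
S=B(140,250,0,150)
print("sleeve hist",np.histogram(z[S],bins=range(-10,140,6)))
# sleeve profile in bin frame about y (yaw -9.2deg)
a=np.deg2rad(-9.2);X=np.array([np.cos(a),np.sin(a)]);Y=np.array([-X[1],X[0]])
q=P[S];xy=q[:,:2]-[590,-78];u=xy@X;v=xy@Y
for x0 in(-60,-30,0,30,60):
    k=(abs(u-x0)<6); o=np.argsort(v[k]); print(x0,[(round(b),round(c)) for b,c in zip(v[k][o],q[k,2][o]) if -40<b<40][::3])
E
```

```text
handle top 589 c [ 468.2 -282.2] size [45.4 12.4] ang 10.55 z [176.2 180.2 181.5]
blade top 827 c [ 466.2 -283.1] size [138.8  13.1] ang 11.16 z [132.5 135.2 138.1]
(array([104, 101, 106, 620, 162,  55,  49,  47,  63,  51,  53,  56,  49,
        44, 225, 336,   0]), array([120, 124, 128, 132, 136, 140, 144, 148, 152, 156, 160, 164, 168,
       172, 176, 180, 184, 188]))
sleeve hist (array([   0, 4004,  768,  137,  122,  110,  103,  131,  247,  271,  273,
        277,  299,  311,  294,  201,  197, 1210, 1522, 1311,  251,  310,
        254, 3834]), array([-10,  -4,   2,   8,  14,  20,  26,  32,  38,  44,  50,  56,  62,
        68,  74,  80,  86,  92,  98, 104, 110, 116, 122, 128, 134]))
-60 [(-40, -1), (-40, 0), (-39, 1), (-38, 0), (-38, 1), (-38, 0), (-37, -1), (-37, 0), (-36, 2), (-35, 1), (-35, 0), (-34, 0), (-34, 0), (-33, 2), (-33, 0), (-32, 0), (-32, 1), (-31, 1), (-30, 0), (-30, -1), (-29, 0), (-29, -1), (-28, -1), (-28, 2), (-27, 0), (-27, 0), (-26, 0), (-26, 0), (-26, 4), (-25, 1), (-25, 105), (-25, 7), (-25, 104), (-25, 105), (-25, 6), (-24, 106), (-24, 105), (-24, 6), (-24, 
[... 12997 characters left out ...]
 106), (10, 104), (10, 104), (11, 106), (12, 107), (12, 105), (13, 105), (14, 104), (17, 96), (18, 96), (18, 96), (19, 96), (19, 113), (19, 119), (19, 127), (19, 97), (20, 113), (20, 118), (20, 107), (20, 93), (20, 104), (20, 107), (20, 120), (20, 120), (20, 115), (20, 99), (20, 100), (20, 125), (20, 113), (20, 130), (20, 121), (20, 116), (20, 102), (20, 115), (20, 97), (20, 113), (20, 122), (20, 101), (20, 129), (20, 106), (20, 99), (20, 111), (20, 99), (21, 113), (21, 121), (21, 102), (21, 125), (21, 129), (22, 131), (23, 130), (23, 130), (24, 129), (25, 131), (26, 129), (26, 130), (27, 129), (28, 130), (29, 129), (31, 130), (32, 130), (33, 131), (34, 131), (35, 131), (37, 131), (40, 131)]
```

```bash
python3 - <<'E'
from h import *
f=np.load("w1.npz",allow_pickle=True);p,d=f["p"],f["d"];E=ext("wrist",f["s"].item());P=pts("wrist",d,E)
a=np.deg2rad(-9.2);X=np.array([np.cos(a),np.sin(a)]);Y=np.array([-X[1],X[0]])
q=P[:150,140:250].reshape(-1,3);xy=q[:,:2]-[590,-78];u=xy@X;v=xy@Y
# end walls: within the slot's width
k=(v>-11)&(v<-1)&(u>-110)&(u<110)
for lo in range(-100,100,4):
    m=k&(u>=lo)&(u<lo+4)
    if m.any() and not -66<lo<44: print(lo,np.round(np.percentile(q[m,2],[0,50,100])),end=" | ")
r=(q[:,2]>103)&(q[:,2]<108)&(v<-20); print("\nouter rim u",np.percentile(u[r],[0,1,99,100]))
# wall angle fit: inner face +y side, z 40..90
w=(abs(v-1.5)<1.5)&(q[:,2]>40)&(q[:,2]<90)&(abs(u)<55); c=np.polyfit(u[w],v[w],1); print("wall slope",c)
r2=(q[:,2]>103)&(v<-23)&(v>-28)&(abs(u)<60);c=np.polyfit(u[r2],v[r2],1); print("rim slope",c)
# corner of lid: front edge
L=(abs(q[:,2]-130)<3)&(v>21); print("lid front u",np.percentile(u[L],[0,1]), "lid right v",np.percentile(v[L],1))
# fin
Q=P[40:110,10:75].reshape(-1,3);m=(Q[:,2]>172)&(Q[:,2]<180);r=cv2.minAreaRect(Q[m,:2].astype(np.float32));print("fin top",m.sum(),r)
E
```

```text
-100 [96. 97. 98.] | -96 [55. 86. 99.] | 52 [56. 83. 97.] | 56 [89. 97. 99.] | 60 [96. 97. 98.] | 68 [-1. -1. -1.] | 72 [-0.  0.  1.] | 76 [-1.  1.  2.] | 80 [-1.  0.  3.] | 84 [-1.  0.  2.] | 88 [-1.  1.  2.] | 92 [-1.  1.  3.] | 96 [-1.  1.  2.] | 
outer rim u [-100.56560628  -99.12221895   59.57365093   61.50014781]
wall slope [-0.0035752   1.57814476]
rim slope [-3.95762650e-03 -2.43615027e+01]
lid front u [-104.2202752   -94.53539058] lid right v 21.214394913486693
fin top 371 ((548.749267578125, 100.63961791992188), (14.401015281677246, 49.661949157714844), 80.10699462890625)
```

```bash
python3 -c "from h import *; goto(466.2,-283.1,143,0.19)"
```

```text
shift [-12.4  86.  146.4] turn [-0.     0.     0.011] t 2.05 pos [ 461.2 -196.3  289.4] gap 93.8 f [ 0.1 -0.  -0.2] 0.0
```

```bash
echo '-6 43 0 0 0 0.011
-12.4 86 30 0 0 0.011
-12.4 86 80 0 0 0.011
-12.4 86 125 0 0 0.011
-12.4 86 146 0 0 0.011' > mv.in && python3 nudge.py mv.in 50 >/dev/null
echo '0 0 0 0 0 0
0 0 0 0 0 0' > mv.in && python3 nudge.py mv.in >/dev/null
python3 - <<'E'
from h import *
goto(466.2,-283.1,143,0.19)
s=status.read_state();p,d=eyes.camera("wrist");np.savez("w2.npz",p=p,d=d,s=s)
P=pts("wrist",d,ext("wrist",s));z=P[...,2];m=(z>130)&(z<139);m&=np.linalg.norm(P[...,:2]-[466,-283],axis=-1)<90
cv2.imwrite("pics/w2.png",p[:,:,::-1]);print(m.sum());print(cv2.minAreaRect(P[m][:,:2].astype(np.float32)))
E
```

```text
shift [-0.1 -0.3  1.6] turn [ 0.001 -0.001 -0.002] t 2.75 pos [ 466.3 -283.4  144.6] gap 50.1 f [-0.6 -0.8  1. ] 0.0
1542
((511.56304931640625, -274.22869873046875), (45.899757385253906, 11.867463111877441), 10.40895938873291)
```

View pics/w2.png

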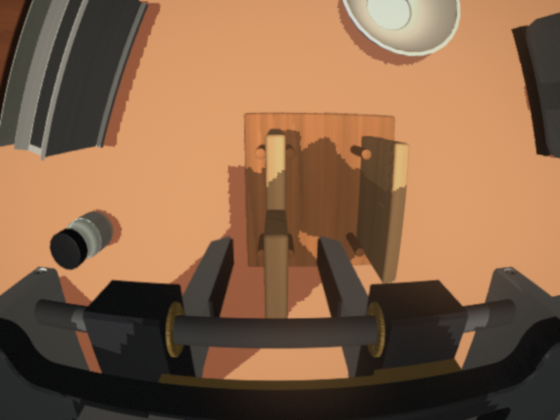

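The handle, at about (275,235), sits centred between the two fingers, with the small board well clear at (395,210). I'll close.

```bash
echo '0 0 0 0 0 0
0 0 0 0 0 0
0 0 0 0 0 0
0 0 0 0 0 0
0 0 0 0 0 0' > mv.in && python3 nudge.py mv.in 0 35
echo '0 0 0 0 0 0
0 0 -10 0 0 0
0 0 -40 0 0 0
0 0 -80 0 0 0
0 0 -130 0 0 0' > mv.in && python3 nudge.py mv.in
python3 -c "from h import *; goto(569.4,-80.6,283,-0.164)"
```

```text
clock: 3.3
eef_pos: [465.9, -283.3, 143.6]
eef_rot: [3.141, -0.0, 0.186]
wrist_force: [-0.4, -0.3, 0.3]
finger_gap: 13.4
finger_force: 0.0
clock: 3.8
eef_pos: [465.1, -282.8, 274.1]
eef_rot: [-3.139, 0.002, 0.186]
wrist_force: [0.6, -0.4, -3.1]
finger_gap: 11.8
finger_force: 35.0
shift [ 139.8 -179.5   -8.8] turn [-0.002  0.003  0.35 ] t 3.8 pos [ 465.1 -282.8  274.1] gap 11.8 f [ 0.6 -0.4 -3.1] 35.0
```

```bash
echo '28 -36 0 0 0 0.07
56 -72 0 0 0 0.14
84 -108 0 0 0 0.21
112 -144 0 0 0 0.28
139 -179.5 0 0 0 0.35' > mv.in && python3 nudge.py mv.in >/dev/null
echo '0 0 0 0 0 0
0 0 0 0 0 0
0 0 0 0 0 0' > mv.in && python3 nudge.py mv.in >/dev/null
python3 - <<'E'
from h import *
goto(569.4,-80.6,270,-0.164)
s=status.read_state();p,d=eyes.camera("wrist");np.savez("w3.npz",p=p,d=d,s=s)
E=ext("wrist",s);P=pts("wrist",d,E).reshape(-1,3)
cv2.imwrite("pics/w3.png",p[:,:,::-1])
R=Ro.from_euler("xyz",s["eef_rot"]);q=R.inv().apply(P-s["eef_pos"])
m=(q[:,2]>2)&(q[:,2]<20)&(abs(q[:,1])<25)&(q[:,0]>20)&(q[:,0]<100)
print("board end in tool",m.sum(),np.percentile(q[m],[1,50,99],axis=0).round(1)); c=np.polyfit(q[m,0],q[m,1],1);print("slope",c)
# slot in bin frame
a=-0.164;X=np.array([np.cos(a),np.sin(a)]);Y=np.array([-X[1],X[0]]);xy=P[:,:2]-[569.4,-80.6];u=xy@X;v=xy@Y;z=P[:,2]
for n,w in(("+wall",(abs(v-7.5)<4)&(z>40)&(z<93)&(abs(u)<70)),("-rim",(z>103)&(z<109)&(v<-16)&(v>-22)&(abs(u)<75)),("+rim",(z>103)&(z<109)&(v>14)&(v<21)&(abs(u)<75)),("-in",(z>94)&(z<98)&(abs(v+7.5)<3)&(abs(u)<70))):
    print(n,w.sum(),np.percentile(v[w],[5,50,95]).round(1),np.percentile(u[w],[0,100]).round(),np.polyfit(u[w],v[w],1).round(4) if w.sum()>5 else "")
r=(z>103)&(z<108)&(abs(v)>12)&(abs(v)<22)&(abs(u)<90);print("rim u",np.percentile(u[r],[.5,99.5]))
E
```

```text
shift [ 0.2 -1.4  3.7] turn [ 0.  0. -0.] t 4.6 pos [569.  -81.9 273.7] gap 11.9 f [-0.7 -0.1 -3.5] 35.0
board end in tool 1582 [[23.8 -6.7  3.8]
 [46.1 -1.1  8.3]
 [68.9  4.6 10.9]]
slope [ 0.00159194 -1.13225676]
+wall 1 [6.9 6.9 6.9] [69. 69.] 
-rim 337 [-19.  -17.6 -16.2] [-53.  74.] [-2.20000e-03 -1.75812e+01]
+rim 557 [14.4 16.9 19.5] [-54.  74.] [-6.70000e-03  1.70576e+01]
-in 11 [-9.8 -8.2 -8.2] [63. 70.] [-0.0267 -6.9956]
rim u [-52.86196777  80.86501256]
```

View pics/w3.png

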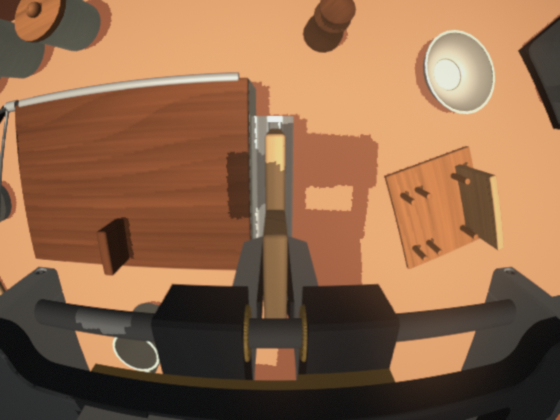

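The board (275,140→320) lies in line with the sleeve (rim at 253–293). The measured offset is under 0.5 mm laterally, so I'll descend and watch the force.

```bash
echo '1 0 15 0 0 0
1 0 30 0 0 0
1 0 40 0 0 0
1 0 50 0 0 0
1 0 60 0 0 0' > mv.in && python3 nudge.py mv.in |sed -n '1,2p;4,6p'
python3 -c "from h import *; goto(569.6,-81.9,139.6,-0.164)"
```

```text
clock: 5.15
eef_pos: [570.3, -81.8, 213.1]
wrist_force: [0.5, 0.0, -3.2]
finger_gap: 11.3
finger_force: 35.0
shift [-0.7  0.2 73.5] turn [ 0.    -0.    -0.001] t 5.15 pos [570.3 -81.8 213.1] gap 11.3 f [ 0.5  0.  -3.2] 35.0
```

No contact with the bottom edge 26 mm inside the sleeve, so it's going in cleanly.

```bash
echo '0 0 15 0 0 0
0 0 30 0 0 0
0 0 45 0 0 0
0 0 56 0 0 0
0 0 66 0 0 0' > mv.in && python3 nudge.py mv.in |sed -n '1,2p;4,6p'
python3 -c "from h import *; goto(569.6,-81.9,139.6,-0.164)"
```

```text
clock: 5.65
eef_pos: [570.3, -81.5, 146.8]
wrist_force: [0.4, -0.3, -2.1]
finger_gap: 12.1
finger_force: 35.0
shift [-0.6  0.5  7.2] turn [-0. -0. -0.] t 5.65 pos [570.3 -81.5 146.8] gap 12.1 f [ 0.4 -0.3 -2.1] 35.0
```

```bash
echo '0 0 3 0 0 0
0 0 5 0 0 0
0 0 6.5 0 0 0
0 0 7.5 0 0 0
0 0 7.5 0 0 0' > mv.in && python3 nudge.py mv.in |sed -n '1,2p;4,6p'

```

```text
clock: 6.15
eef_pos: [570.4, -81.4, 140.2]
wrist_force: [-0.6, -0.2, -3.1]
finger_gap: 11.7
finger_force: 35.0
```

```bash
echo '0 0 1 0 0 0
0 0 2 0 0 0
0 0 2 0 0 0' > mv.in && python3 nudge.py mv.in |sed -n '1,2p;4,6p'

```

```text
clock: 6.45
eef_pos: [570.6, -81.5, 139.6]
wrist_force: [-6.2, 1.3, 11.0]
finger_gap: 11.9
finger_force: 35.0
```

Contact at the expected height, so the board is home. I'll release it, rise and look.

```bash
echo '0 0 0 0 0 0
0 0 0 0 0 0
0 0 0 0 0 0
0 0 0 0 0 0' > mv.in && python3 nudge.py mv.in 34 |sed -n '1,2p;4,6p'
echo '0 0 -10 0 0 0
0 0 -30 0 0 0
0 0 -70 0 0 0
0 0 -110 0 0 0
0 0 -130 0 0 0' > mv.in && python3 nudge.py mv.in |sed -n '1,2p;4,6p'
python3 - <<'E'
from h import *
s=status.read_state();p,d=eyes.camera("wrist");np.savez("w4.npz",p=p,d=d,s=s)
P=pts("wrist",d,ext("wrist",s)).reshape(-1,3);z=P[:,2]
k=np.linalg.norm(P[:,:2]-[569.4,-80.6],axis=1)<90
a=-0.164;X=np.array([np.cos(a),np.sin(a)]);Y=np.array([-X[1],X[0]]);xy=P[:,:2]-[569.4,-80.6];u=xy@X;v=xy@Y
m=(abs(v)<12)&(abs(u)<28)&(z>165);print("handle z",np.percentile(z[m],[50,90,97]),m.sum())
m=(abs(v)<8)&(abs(u)<80)&(z>124)&(z<136);print("blade top z",np.median(z[m]),"u",np.percentile(u[m],[1,99]),"v",np.percentile(v[m],[2,98]),np.polyfit(u[m],v[m],1))
goto(548.7,100.6,143,-0.164)
E
```

```text
clock: 6.85
eef_pos: [570.3, -81.4, 137.9]
wrist_force: [0.7, 0.4, 0.8]
finger_gap: 33.8
finger_force: 0.0
clock: 7.35
eef_pos: [570.9, -81.5, 272.5]
wrist_force: [0.1, -0.1, -0.7]
finger_gap: 34.1
finger_force: 0.0
handle z [404.23574933 410.57867265 411.7001874 ] 6633
blade top z 131.3864715748673 u [-68.13874911  70.12359429] v [-5.16054161  6.51882857] [-4.39035326e-04  6.45786559e-01]
shift [ -53.1 -176.1  131.1] turn [ 0.    -0.008 -0.   ] t 7.4 pos [571.4 -81.6 274.5] gap 34.0 f [ 1.2 -0.1  3.5] 0.0
```

Blade top is 131.4 mm (6 + 125) and it's centred, so the board is home. Next I'll move above the fin and measure the pointer and hinge.

```bash
echo '-12 -44 0 0 0 0
-25 -88 0 0 0 0
-40 -132 0 0 0 0
-53 -176 0 0 0 0
-53 -176 0 0 0 0' > mv.in && python3 nudge.py mv.in 50|sed -n '1,2p;4,6p'
echo '0 0 0 0 0 0
0 0 0 0 0 0' > mv.in && python3 nudge.py mv.in >/dev/null
python3 - <<'E'
from h import *
s=status.read_state();p,d=eyes.camera("wrist");np.savez("w5.npz",p=p,d=d,s=s);cv2.imwrite("pics/w5.png",p[:,:,::-1])
P=pts("wrist",d,ext("wrist",s)).reshape(-1,3);z=P[:,2];c=p.reshape(-1,3)
print(s["eef_pos"])
a=-0.164;X=np.array([np.cos(a),np.sin(a)]);Y=np.array([-X[1],X[0]]);xy=P[:,:2]-[548.7,100.6];u=xy@X;v=xy@Y
m=(z>171)&(z<182)&(abs(u)<45)&(abs(v)<20);r=cv2.minAreaRect(P[m,:2].astype(np.float32));print("fin",m.sum(),r,np.median(z[m]))
m=(abs(z-130)<3)&(abs(v)<145)&(u>-40)&(u<200);print("lid u",np.percentile(u[m],[.3,99.7]),"v",np.percentile(v[m],[.3,99.7]))
k=(v>155)&(v<195)&(z>110)&(z<290)&(u>0)&(u<260)&(c.max(1)<70)
print("pointer",k.sum(),"v",np.percentile(v[k],[2,50,98]))
for lo in range(0,200,12):
    t=k&(u>=lo)&(u<lo+12)
    if t.sum()>3: print(lo,t.sum(),"u %.1f z %.1f max %.1f v %.1f"%(u[t].mean(),z[t].mean(),z[t].max(),v[t].mean()))
E
```

```text
clock: 7.9
eef_pos: [545.8, 105.3, 268.1]
wrist_force: [0.8, -1.2, -0.0]
finger_gap: 50.3
finger_force: 0.0
[546.88578991 100.0572294  267.916015  ]
fin 726 ((548.6910400390625, 101.78203582763672), (11.219807624816895, 50.49353790283203), 80.75894165039062) 175.41401026013565
lid u [-34.09170145 174.19319554] v [-143.918588    143.98488633]
pointer 1688 v [164.25867736 170.09291258 176.26623823]
36 39 u 46.5 z 243.2 max 245.8 v 172.4
48 343 u 54.9 z 245.2 max 256.2 v 170.9
60 376 u 65.6 z 242.6 max 257.1 v 170.7
72 116 u 77.9 z 225.4 max 243.7 v 170.3
84 154 u 89.8 z 211.7 max 222.4 v 170.5
96 144 u 101.9 z 199.2 max 209.7 v 170.5
108 117 u 114.0 z 186.7 max 197.5 v 170.5
120 129 u 126.4 z 186.4 max 256.9 v 169.4
132 114 u 137.7 z 171.6 max 237.9 v 169.4
144 83 u 149.8 z 149.9 max 201.5 v 170.3
156 72 u 160.0 z 142.0 max 164.2 v 168.7
```

View pics/w5.png

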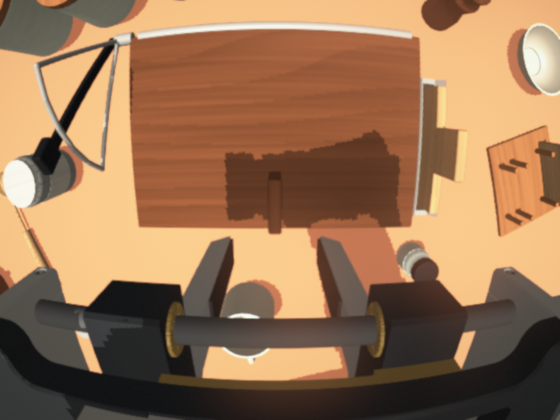

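The pointer arm runs from (112,42) to its block at (48,152). The depth fit through the hinge axis gives an angle of about 0.825 rad. The fin is at (274,202), centred between the open fingers. I'll go down onto it.

```bash
python3 -c "from h import *; goto(548.7,100.6,138,-0.162)"
```

```text
shift [  1.6  -1.1 129.9] turn [ 0.     0.    -0.004] t 8.15 pos [547.   99.8 267.9] gap 50.4 f [-0.   0.2  0.4] 0.0
```

```bash
echo '1.6 -1 45 0 0 0
1.6 -1 85 0 0 0
1.6 -1 115 0 0 0
1.6 -1 129.5 0 0 0
1.6 -1 129.5 0 0 0' > mv.in && python3 nudge.py mv.in 50|sed -n '1,2p;4,6p'
echo '0 0 0 0 0 0
0 0 0 0 0 0
0 0 0 0 0 0
0 0 0 0 0 0
0 0 0 0 0 0' > mv.in && python3 nudge.py mv.in 0 35|sed -n '1,2p;4,6p'
echo '0 0 0 0 0 0
0 0 0 0 0 0
0 0 0 0 0 0' > mv.in && python3 nudge.py mv.in|sed -n '1,2p;4,6p'
```

```text
clock: 8.65
eef_pos: [547.7, 100.4, 136.4]
wrist_force: [0.0, -0.1, 0.5]
finger_gap: 50.3
finger_force: 0.0
clock: 9.15
eef_pos: [548.6, 101.2, 138.8]
wrist_force: [-5.8, -32.2, 6.7]
finger_gap: 13.3
finger_force: 16.8
clock: 9.45
eef_pos: [548.4, 100.2, 138.8]
wrist_force: [-3.3, -10.4, 4.4]
finger_gap: 11.8
finger_force: 35.0
```

```bash
echo '0 0.5 0 0 0 0
1.8 0.7 -8 0 0 0
4 0.7 -17 0 0 0
9.7 0.7 -33 0 0 0
9.7 0.7 -33 0 0 0' > mv.in && python3 nudge.py mv.in|sed -n '1,2p;4,6p'
```

```text
clock: 9.95
eef_pos: [558.4, 98.5, 172.7]
wrist_force: [-3.5, -5.8, -0.8]
finger_gap: 11.7
finger_force: 35.0
```

```bash
echo '7.4 0 -15.7 0 0 0
16.2 0 -30.6 0 0 0
26.5 0 -44.5 0 0 0
38 0 -57.3 0 0 0
38 0 -57.3 0 0 0' > mv.in && python3 nudge.py mv.in|sed -n '1,2p;4,6p'
python3 - <<'E'
from h import *
s=status.read_state();p,d=eyes.camera("wrist");np.savez("w6.npz",p=p,d=d,s=s);cv2.imwrite("pics/w6.png",p[:,:,::-1])
P=pts("wrist",d,ext("wrist",s)).reshape(-1,3);z=P[:,2]
a=-0.164;X=np.array([np.cos(a),np.sin(a)]);Y=np.array([-X[1],X[0]]);xy=P[:,:2]-[548.7,100.6];u=xy@X;v=xy@Y
print(s["eef_pos"])
m=(abs(v)>40)&(abs(v)<135)&(u>70)&(u<160)&(z>115)&(z<290)
c=np.polyfit(u[m],z[m],1);r=abs(z[m]-np.polyval(c,u[m]))<4;c=np.polyfit(u[m][r],z[m][r],1);print("lid",m.sum(),r.mean(),np.arctan(-c[0]))
c_=p.reshape(-1,3);k=(v>160)&(v<180)&(z>135)&(z<225)&(u>75)&(u<150)&(c_.max(1)<70);k&=abs(np.arctan2(z-126,170-u)-.82)<.15
c=np.polyfit(u[k],z[k],1);print("arm",k.sum(),np.arctan(-c[0]),np.arctan2(z[k]-126,170-u[k]).mean())
E
```

```text
clock: 10.45
eef_pos: [596.2, 92.3, 229.4]
wrist_force: [-2.3, -4.6, 0.8]
finger_gap: 11.7
finger_force: 35.0
[596.24292586  92.31602991 229.3516435 ]
lid 26984 1.0 0.581150802240173
arm 1084 0.7913637257519462 0.8243156829423784
```

View pics/w6.png

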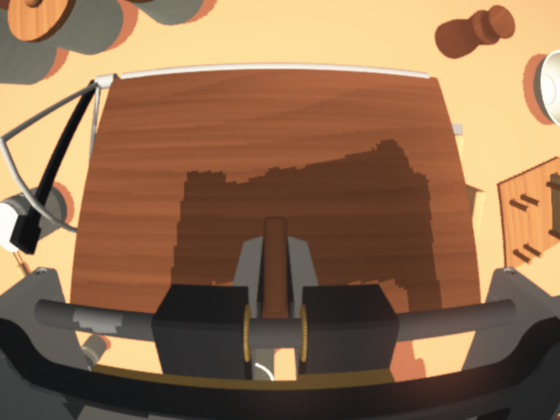

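The lid is up at 0.58 rad with the fin held at (275,265), and the arm at (60,170) is unmoved at about 0.82 rad. Now the last 0.23 rad.

```bash
echo '6.3 0 -6 0 0 0
12.8 0 -11.6 0 0 0
21 0 -18 0 0 0
30 0 -24.2 0 0 0
30 0 -24.2 0 0 0' > mv.in && python3 nudge.py mv.in|sed -n '1,2p;4,6p'
echo '0 0 0 0 0 0
0 0 0 0 0 0
0 0 0 0 0 0
0 0 0 0 0 0
0 0 0 0 0 0' > mv.in && python3 nudge.py mv.in|sed -n '1,2p;4,6p'
python3 - <<'E'
from h import *
s=status.read_state();p,d=eyes.camera("wrist");np.savez("w7.npz",p=p,d=d,s=s);cv2.imwrite("pics/w7.png",p[:,:,::-1])
P=pts("wrist",d,ext("wrist",s)).reshape(-1,3);z=P[:,2]
a=-0.164;X=np.array([np.cos(a),np.sin(a)]);Y=np.array([-X[1],X[0]]);xy=P[:,:2]-[548.7,100.6];u=xy@X;v=xy@Y
m=(abs(v)>40)&(abs(v)<135)&(u>100)&(u<160)&(z>115)&(z<290)
c=np.polyfit(u[m],z[m],1);r=abs(z[m]-np.polyval(c,u[m]))<4;c=np.polyfit(u[m][r],z[m][r],1);print("lid",m.sum(),r.mean(),np.arctan(-c[0]))
c_=p.reshape(-1,3);k=(v>160)&(v<180)&(z>135)&(z<225)&(u>75)&(u<150)&(c_.max(1)<70);k&=abs(np.arctan2(z-126,170-u)-.82)<.15
c=np.polyfit(u[k],z[k],1);print("arm",k.sum(),np.arctan(-c[0]),np.arctan2(z[k]-126,170-u[k]).mean())
p,d=eyes.camera("side");cv2.imwrite("pics/side1.png",p[:,:,::-1]);print(status.read_state()["qd"].round(4))
E
```

```text
clock: 11.0
eef_pos: [625.2, 87.5, 252.0]
wrist_force: [0.6, -5.1, -7.0]
finger_gap: 11.9
finger_force: 35.0
clock: 11.5
eef_pos: [624.9, 87.5, 251.9]
wrist_force: [2.9, -5.9, -8.6]
finger_gap: 11.7
finger_force: 35.0
lid 16816 1.0 0.7792630762093448
arm 915 0.794423452045084 0.8297863902713356
[ 0.0003 -0.0001 -0.0004  0.0002 -0.0003  0.0003]
```

View pics/side1.png

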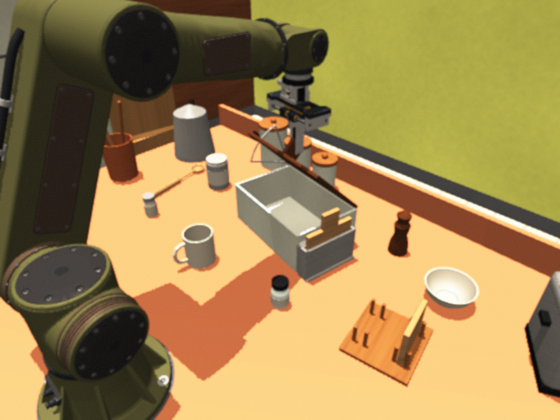

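The side view shows the board standing home in the sleeve (330,228), the lid held up at (300,165), and everything else in place. A small +0.025 rad trim will centre the lid on the pointer.

```bash
echo '1.8 0 -1.2 0 0 0
3.6 0 -2.4 0 0 0
3.6 0 -2.4 0 0 0
3.6 0 -2.4 0 0 0
3.6 0 -2.4 0 0 0' > mv.in && python3 nudge.py mv.in|sed -n '1,2p;4,6p'
echo '0 0 0 0 0 0
0 0 0 0 0 0
0 0 0 0 0 0
0 0 0 0 0 0
0 0 0 0 0 0' > mv.in && python3 nudge.py mv.in|sed -n '1,2p;4,6p'
python3 - <<'E'
from h import *
s=status.read_state();p,d=eyes.camera("wrist")
P=pts("wrist",d,ext("wrist",s)).reshape(-1,3);z=P[:,2]
a=-0.164;X=np.array([np.cos(a),np.sin(a)]);Y=np.array([-X[1],X[0]]);xy=P[:,:2]-[548.7,100.6];u=xy@X;v=xy@Y
m=(abs(v)>40)&(abs(v)<135)&(u>100)&(u<160)&(z>115)&(z<290)
lid=np.arctan(-np.polyfit(u[m],z[m],1)[0]);print("lid",lid,s["qd"].round(4))
if .76<lid<.86 and s["finger_force"]>5: print(manip.sign_off())
E
```

```text
clock: 12.1
eef_pos: [627.8, 87.1, 253.7]
wrist_force: [-0.0, -5.7, -10.1]
finger_gap: 11.8
finger_force: 35.0
clock: 12.6
eef_pos: [627.9, 87.1, 253.7]
wrist_force: [-0.2, -5.2, -10.3]
finger_gap: 11.4
finger_force: 35.0
lid 0.7990937850025975 [-0.0012  0.      0.0003 -0.0012 -0.0022 -0.0014]
the job is handed in; nothing more can be done
None
```

I handed the job in at about 12.7 s of the 61 s allowed: the board is fully home in the sleeve and released, and the gripper is holding the lid steady at about 0.80 rad, against about 0.79–0.83 measured for the pointer (sign-off returned no verdict).

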